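# Unclip the cover of the long bearing box

## Robot

A 6-joint arm with a two-finger parallel gripper is mounted at the origin on a cart in front of the work surface, level with it; the furniture and walls round the work are solid. World frame = base frame: x ahead of the robot, y to its left, z up, the work surface at z = 0. Lengths are in m, angles in rad, forces in N, time in s.
With the tool pointing down it reaches from about 0.2 to 0.875 m from the base axis. Payload 3.4 kg.
Tool frame: the origin (TCP) lies between the finger pads; the fingertips stand 25 mm ahead of it and the grasp point (between the pads) lies 6 mm ahead of it (r.nose_length is the z of the fingertips in the tool frame, in m); z points along the fingers, x is the direction in which the jaws open and shut, and the axes are right-handed (so a half turn about z gives the same grasp; the last joint's range is limited). The gripper opens to 94 mm and grips with 3 to 60 N. Pads are 16 mm wide; open, the fingers measure 119 mm over their backs; the gripper's body (75 mm by 177 mm) begins 78 mm behind the grasp point.
Start: joints at [-1.391, 0.276, 1.505, -0, 1.361, -0.121], TCP at [0.17, -0.549, 0.23] pointing down, gripper open.
Joint ranges: [-2.89, 2.89], [-0.75, 2.08], [0.22, 2.7], [-1.18, 4.32], [0.11, 2.71], [-2.7, 2.7]. Speed limits (rad/s): [2.57, 2.57, 3.14, 3.14, 3.14, 3.14].

## Interface

Orientations are given as a unit quaternion [w, x, y, z].
In Python, from plant import r, gripper_to, inverse_kinematics, vision, models, telemetry gives the robot as it stands. Calls block until the motion is done:
- r.move_to(position, orientation): joint-space move of the TCP to a pose.
- r.move_l(position, rot=None, vel=0.15, guard=None): straight line of the TCP; rot=None keeps the orientation; vel is the mean speed in m/s. With guard (N) it stops when the force on the tool has changed by that much, and returns True; else False.
- r.movej(angles): joint-space move.
- gripper_to(opening, f_grip=None): finger opening in m; f_grip is the grip in N (None keeps the last); returns when the fingers have stopped.
- r.hold(seconds).
- inverse_kinematics(position, orientation): joint angles nearest the present ones, or None.
- vision.snapshot(name): name is "scene" or "top" or "wrist"; returns the picture (384x512x3 uint8, red, green, blue); there is no depth.
- vision.get_calibration(name): a dict with "fx", "fy", "cx", "cy" (pixels), "position" and "orientation" of the camera in the world. Camera axes: x right, y down, z forward; pixel columns grow to the right and rows downward; lengths in m; the calibration is good to about 2 mm. A picture is of the moment at which its call begins: read the wrist's pose just before it. get_calibration takes no time and is no camera call; for the wrist camera it gives the pose at the moment of the call.
A pose or a line that the arm cannot do raises r.PlanningError and nothing moves.
- r.sign_off(): hands the job in, once; it reports no verdict.
Trained networks look in the newest picture that a camera, given by its name, has taken for a name from the list of things; names that differ only in an ending like _2 or _b are one class to them, and where a whole thing is asked for, a point or a joint stands for the part that bears it (a point fixed in the world has none). Each returns a list of dicts, best first, with "score" (0 to 1); they miss things now and then, are a little off and sometimes report something else, mostly with a low value. They report only what shows in the picture. A call takes as long as a camera call.
- models.boxes_of(thing, camera): "at" ([x, y, z] in m, in world coordinates, good to about 4 mm: the middle of the surface that is visible of it).
- models.regions_of(thing, camera): "pixels" (384x512 bool, what is visible of it).
- models.mark_of(thing, camera): "at" ([x, y, z] in m, in world coordinates, good to about 4 mm: a listed point, or the origin of a listed thing).
Readings, each from a call of its own:
- telemetry.current_t(): time.
- telemetry.current_joints(): joint angles.
- telemetry.current_dq(): joint speeds.
- telemetry.current_joint_efforts(): joint torques, N m.
- telemetry.current_ee_pos(): TCP position.
- telemetry.current_tool_rot(): TCP orientation.
- telemetry.current_wrist_force(): force on the tool from outside, world axes, zero at the start.
- telemetry.current_torque(): the same for the moment, N m.
- telemetry.current_opening(): finger opening in m.
Only numpy, scipy, OpenCV 4.12 (cv2) and the standard library are available. Lean on these libraries where they do the work, as an engineer would, in place of code of your own. Each camera call takes 0.05 s, during which the arm holds its last target.

## Task

Take the clip-on cover off the longer of the two aluminium bearing boxes: squeeze its two white snap tabs together, lift the cover straight off, set it down lengthwise in the shallow steel tray so that it stands flat on the tray's floor, tabs up, and let go. Leave the cover of the shorter box clipped on.

Things in the scene. Friction and masses are not known exactly. Their poses are not given: they have to be found in the camera images.
- long_cover_grip (a point): Point midway between the 2 white tabs of the long box's cover, 15 mm above its grey plate (140x72x6 mm); z up. Tabs: upright plates 30 mm wide (x), from 13 mm below to 14 mm above the point, outer faces 54 mm apart in y. Each slides in 8 mm (y) on a spring, 2 N rising to 10 N, to a stop (faces 38 mm apart), and springs back. Unhooks after some 5 mm each; held so, the cover (0.15-0.3 kg) lifts off.
- long_box: Long bearing box, bare aluminium, fixed: 140 long (x; 166 over its low mounting ears) x 72 wide (y) x 55 mm high, origin at the centre of its underside, z up. The cover lies on its rim, x and y alike, so the point between the tabs is 76 mm above the trolley. Hooks and corner legs of the cover are clear of the box once lifted 25 mm straight up.
- short_cover_grip (a point): The same point, with the same axes, between the tabs of the short box's cover, which must stay clipped on. Box and cover are like the long ones in all but length: 84 mm (110 over the ears).
- tray_in (a point): Centre of the inner floor of the empty shallow steel tray, 3 mm above the trolley; z up. Tray fixed, 190 (x) x 130 (y) mm outside, walls 3 mm thick, rising 13 mm above this floor. Taken off, the cover stands on four corner legs that reach 20 mm below the plate's underside; the point between its tabs is then 41 mm above this floor.

How it is judged:
By the outcome, as a careful person would: the job done as asked, in the order asked, and still so for the second after the job is handed in, with the robot touching nothing.
It also fails if it takes over 37 s, if anything falls off the work surface, if the arm or the gripper's body presses on something with over 40 N, if the wrist force passes 120 N, or if a joint passes its speed limit or range.

## Working session

There is one attempt and no reset: what is moved stays moved. The work goes in short steps, each a Python script; the robot and the scene stay as the last script left them, time stands still between calls to the robot, and variables do not carry over. Pictures are saved under pics/ and viewed, and the job is handed in when it is done.

```bash
mkdir -p pics; ls; python3 - <<'E'
from plant import r, gripper_to, inverse_kinematics, vision, models, telemetry
import cv2,numpy as np
for c in ["top","scene","wrist"]:
    im=vision.snapshot(c); cv2.imwrite(f"pics/a_{c}.png",im[:,:,::-1])
    for t in ["long_cover_grip","short_cover_grip","tray_in","long_box"]:
        print(c,t,[(np.round(d["at"],4),round(d["score"],2)) for d in models.mark_of(t,c)[:3]])
    k=vision.get_calibration(c);print({a:np.round(b,3) for a,b in k.items()})
print(telemetry.current_t(),telemetry.current_tool_rot(),r.nose_length)
E
```

```text
pics
top long_cover_grip [(array([ 0.4368, -0.2723,  0.0766]), 0.63)]
top short_cover_grip [(array([0.4975, 0.1412, 0.0746]), 0.59)]
top tray_in [(array([0.5306, 0.3373, 0.0016]), 0.78), (array([0.4966, 0.1404, 0.0751]), 0.63)]
top long_box [(array([ 4.383e-01, -2.719e-01,  1.000e-04]), 0.7)]
{'fx': np.float64(353.371), 'fy': np.float64(353.371), 'cx': np.float64(258.361), 'cy': np.float64(194.937), 'position': array([0.392, 0.005, 0.982]), 'orientation': array([-0.055,  0.711, -0.7  ,  0.043])}
scene long_cover_grip [(array([ 0.4425, -0.2785,  0.0729]), 0.73)]
scene short_cover_grip [(array([0.5028, 0.1373, 0.0753]), 0.57)]
scene tray_in [(array([0.5285, 0.3384, 0.001 ]), 0.64)]
scene long_box [(array([ 0.4405, -0.2731,  0.002 ]), 0.72)]
{'fx': np.float64(456.361), 'fy': np.float64(456.361), 'cx': np.float64(256.638), 'cy': np.float64(188.079), 'position': array([-0.138,  0.754,  0.663]), 'orientation': array([ 0.17 , -0.315,  0.81 , -0.464])}
wrist long_cover_grip []
wrist short_cover_grip []
wrist tray_in []
wrist long_box []
{'fx': np.float64(339.381), 'fy': np.float64(339.381), 'cx': np.float64(253.792), 'cy': np.float64(187.286), 'position': array([ 0.248, -0.526,  0.385]), 'orientation': array([ 0.111,  0.797, -0.588, -0.083])}
0.75 [ 6.12733085e-05  8.05077327e-01 -5.93169867e-01  5.55039209e-05] 0.025
```

View pics/a_top.png

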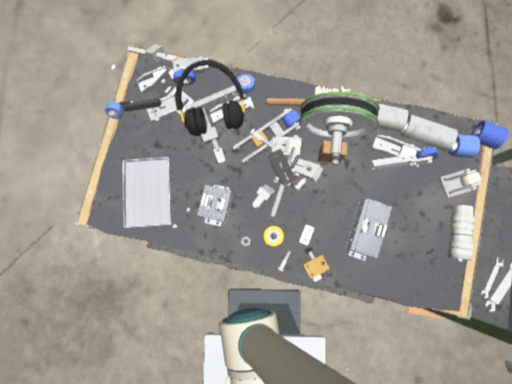

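View pics/a_scene.png

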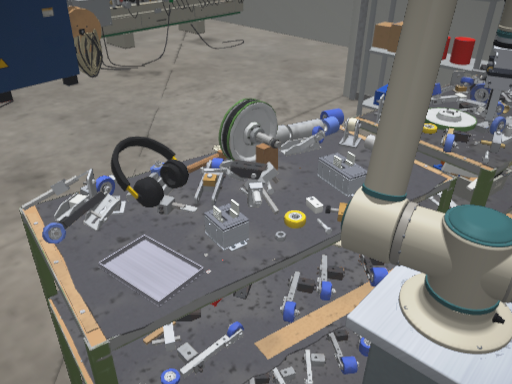

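View pics/a_wrist.png

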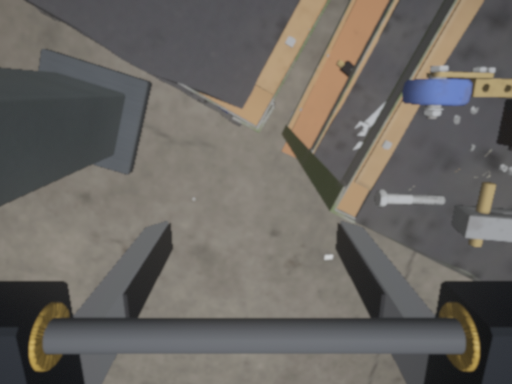

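```bash
cat > h.py <<'E'
from plant import r, gripper_to, inverse_kinematics, vision, models, telemetry
import cv2,numpy as np
from scipy.spatial.transform import Rotation as R
def rot(q): return R.from_quat(np.r_[q[1:],q[0]])
def ray(k,uv,z):
    d=rot(k["orientation"]).apply([(uv[0]-k["cx"])/k["fx"],(uv[1]-k["cy"])/k["fy"],1])
    p=np.array(k["position"]);return p+d*(z-p[2])/d[2]
def proj(k,p):
    c=rot(k["orientation"]).inv().apply(np.asarray(p)-k["position"])
    return c[...,:2]/c[...,2:]*[k["fx"],k["fy"]]+[k["cx"],k["cy"]]
def down(phi):  # tool x along world angle phi, z down
    x=np.array([np.cos(phi),np.sin(phi),0]);z=np.array([0,0,-1.]);y=np.cross(z,x)
    q=R.from_matrix(np.c_[x,y,z]).as_quat();return np.r_[q[3],q[:3]]
def rect(mask,k,z):
    u8=mask.astype(np.uint8);n,l,s,_=cv2.connectedComponentsWithStats(u8)
    u8=(l==1+np.argmax(s[1:,4])).astype(np.uint8)
    c=max(cv2.findContours(u8,0,cv2.CHAIN_APPROX_NONE)[0],key=len)[:,0]
    P=np.array([ray(k,p,z)[:2] for p in c],np.float32)
    (x,y),(a,b),t=cv2.minAreaRect(P*1000)
    if a<b: a,b,t=b,a,t+90
    return np.round([x,y,a,b,(t+90)%180-90],1)
E
python3 - <<'E'
from h import *
im=vision.snapshot("top");k=vision.get_calibration("top")
for t,z in [("long_cover_grip",.061),("long_box",.055),("short_cover_grip",.061),("tray_in",.016),("tray",.016)]:
    try:
        for d in models.regions_of(t,"top")[:2]: print(t,d["score"],d["pixels"].sum(),rect(d["pixels"],k,z))
    except Exception as e: print(t,e)
cv2.imwrite("pics/b_tray.png",cv2.resize(im[140:280,100:240,::-1],None,fx=4,fy=4,interpolation=2))
cv2.imwrite("pics/b_long.png",cv2.resize(im[180:280,320:420,::-1],None,fx=5,fy=5,interpolation=2))
E
```

```text
long_cover_grip 0.67 1417 [ 440.9 -270.7  138.9   71.6  -17.7]
long_box 0.62 396 [ 434.8 -230.4  153.    50.5    1.8]
short_cover_grip 0.96 813 [499.5 136.8  86.4  74.4 -10.5]
tray_in 0.66 3331 [532.7 331.7 194.5 136.3   4. ]
tray it knows: long_box, long_cover_grip, short_cover_grip, tray_in
```

View pics/b_long.png

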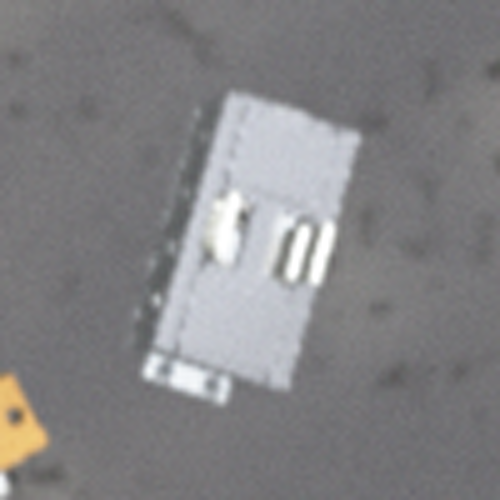

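View pics/b_tray.png

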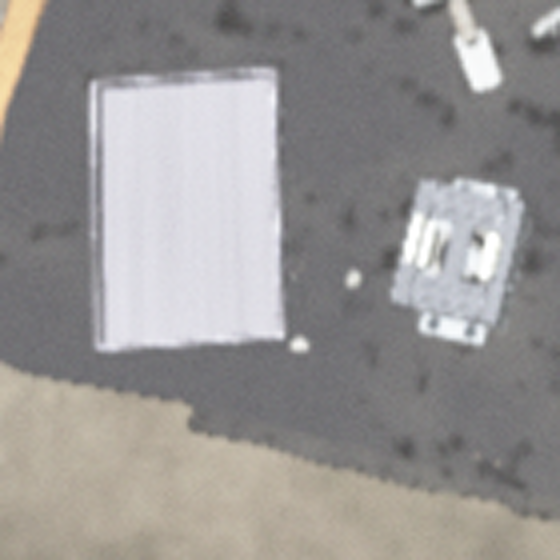

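```bash
python3 - <<'E'
from h import *
q0=np.array(telemetry.current_joints())
for phi in (72.3,-107.7):
    print(phi,np.round(inverse_kinematics([.440,-.271,.24],down(np.radians(phi))),2))
for phi in (94,-86):
    print(phi,np.round(inverse_kinematics([.532,.335,.24],down(np.radians(phi))),2))
print(np.degrees(np.arctan2(*rot(telemetry.current_tool_rot()).apply([1,0,0])[[1,0]])))
T=np.array(telemetry.current_ee_pos());k=vision.get_calibration("wrist")
print(rot(telemetry.current_tool_rot()).inv().apply(np.array(k["position"])-T))
E
```

```text
72.3 [-0.69  0.18  1.61 -0.    1.35 -1.95]
-107.7 [-0.69  0.18  1.61 -0.    1.35  1.19]
94 [ 0.45  0.35  1.37 -0.    1.42 -1.19]
-86 [ 0.45  0.35  1.37 -0.    1.42  1.95]
-72.7659777747401
[ 0.00094507 -0.08137047 -0.15433533]
```

```bash
python3 - <<'E'
from h import *
y=np.radians(-17.7);ax=np.array([np.cos(y),np.sin(y),0])
p=np.array([.440,-.271,.22])-.07*ax
r.move_to(p,down(y-np.pi/2))
k=vision.get_calibration("wrist");im=vision.snapshot("wrist")
np.save("w1.npy",im);cv2.imwrite("pics/c_wrist.png",im[:,:,::-1])
for d in models.mark_of("long_cover_grip","wrist")[:2]: print(d["at"],d["score"])
for d in models.regions_of("long_cover_grip","wrist")[:2]: print(d["score"],rect(d["pixels"],k,.061))
import pickle;pickle.dump(k,open("k1.pkl","wb"))
print(telemetry.current_t(),telemetry.current_ee_pos())
E
```

```text
[0.439, -0.275, 0.0782] 0.97
0.57 [ 440.6 -271.8  140.6   72.5  -17.7]
2.5083 [ 0.37323936 -0.25063999  0.21998403]
```

View pics/c_wrist.png

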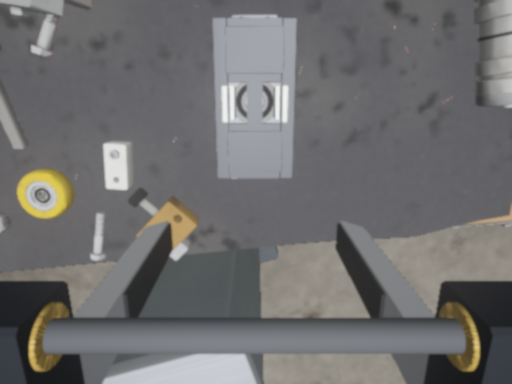

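```bash
python3 - <<'E'
from h import *
import pickle;k=pickle.load(open("k1.pkl","rb"))
y=np.radians(-17.7);ax=np.array([np.cos(y),np.sin(y),0]);ay=np.array([-np.sin(y),np.cos(y),0])
c=np.array([.4406,-.2718,0])
for s in(-27,27): print(np.round(proj(k,c+ay*s/1000+[0,0,.09]),1))
o=down(y-np.pi/2)
r.move_to(c+[0,0,.18],o)
r.move_l(c+[0,0,.089],vel=.1,guard=8) and print("guard")
f0=np.array(telemetry.current_wrist_force());print(f0,telemetry.current_ee_pos(),telemetry.current_t())
gripper_to(.058,10);print(telemetry.current_wrist_force(),telemetry.current_opening())
im=vision.snapshot("wrist");cv2.imwrite("pics/d_wrist.png",im[:,:,::-1])
E
```

```text
[286.9 104.4]
[220.6 104.4]
[-0.28018508  0.57053551 -0.41975081] [ 0.44099935 -0.27214841  0.08966069] 3.9917
[-0.0822516   0.77012501  0.25568149] 0.05779893371930007
```

View pics/d_wrist.png

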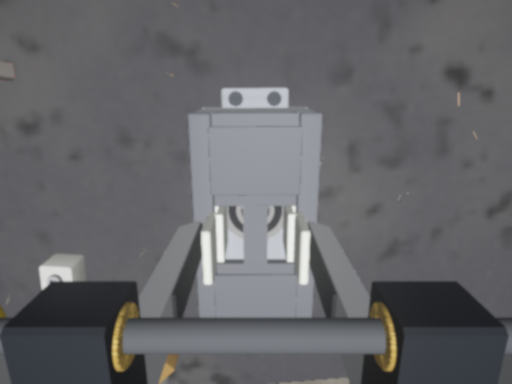

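The tabs (columns 207 and 305) sit centred between the fingers (about 200 and 312). Next I squeeze and lift.

```bash
python3 - <<'E'
from h import *
gripper_to(.037,32);print(telemetry.current_wrist_force(),telemetry.current_opening(),telemetry.current_t())
p=np.array(telemetry.current_ee_pos())
print(r.move_l(p+[0,0,.035],vel=.06,guard=25))
print(telemetry.current_wrist_force(),telemetry.current_opening(),telemetry.current_ee_pos())
im=vision.snapshot("wrist");cv2.imwrite("pics/e_wrist.png",im[:,:,::-1])
im=vision.snapshot("scene");cv2.imwrite("pics/e_scene.png",cv2.resize(im[100:260,240:440,::-1],None,fx=3.5,fy=3.5))
E
```

```text
[-0.41078673  0.65673557  1.8403424 ] 0.037285083217406256 5.2917
False
[ 0.19330419 -0.38288414 -2.11655043] 0.037841677595802294 [ 0.4404554  -0.27167907  0.12411704]
```

View pics/e_wrist.png

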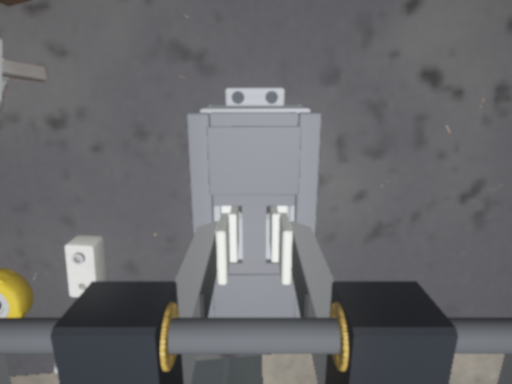

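View pics/e_scene.png

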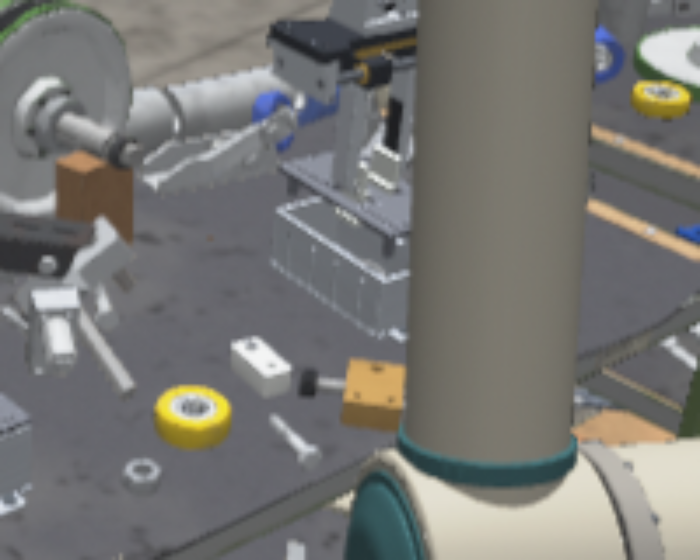

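```bash
python3 - <<'E'
from h import *
k=vision.get_calibration("top")
C=np.array([ray(k,np.array(c)/4+[100,140],.016)[:2] for c in [(92,75),(275,68),(284,338),(97,352)]])
print(C,C.mean(0),cv2.minAreaRect((C*1000).astype(np.float32)))
p=np.array(telemetry.current_ee_pos());y=np.radians(-17.7)
r.move_l([p[0],p[1],.28],vel=.2)
r.move_to([.42,.03,.30],down(np.radians(-96)))
r.move_to([.46,.335,.26],down(np.radians(-86)))
print(telemetry.current_opening(),telemetry.current_t(),telemetry.current_ee_pos())
k=vision.get_calibration("wrist");im=vision.snapshot("wrist");cv2.imwrite("pics/f_wrist.png",im[:,:,::-1])
np.save("w2.npy",im)
import pickle;pickle.dump(k,open("k2.pkl","wb"))
for d in models.mark_of("tray_in","wrist")[:2]: print(d["at"],d["score"])
for d in models.regions_of("tray_in","wrist")[:2]: print(d["score"],rect(d["pixels"],k,.016))
im=vision.snapshot("scene");cv2.imwrite("pics/f_scene.png",im[:,:,::-1])
E
```

```text
[[0.62386984 0.4064584 ]
 [0.63065697 0.27721036]
 [0.44125248 0.26106675]
 [0.42955744 0.38928787]] [0.53133418 0.33350584] ((532.4063110351562, 333.4523010253906), (195.06961059570312, 129.3437957763672), 5.049858570098877)
0.03750498216818612 9.4 [0.46060815 0.33364769 0.2600927 ]
[0.5292, 0.3371, 0.006] 0.89
0.87 [573.  339.  130.  109.8 -86.1]
```

View pics/f_wrist.png

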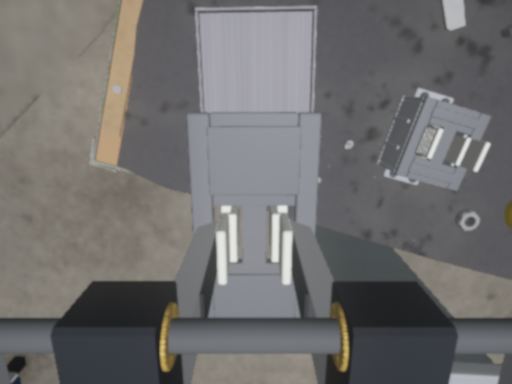

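View pics/f_scene.png

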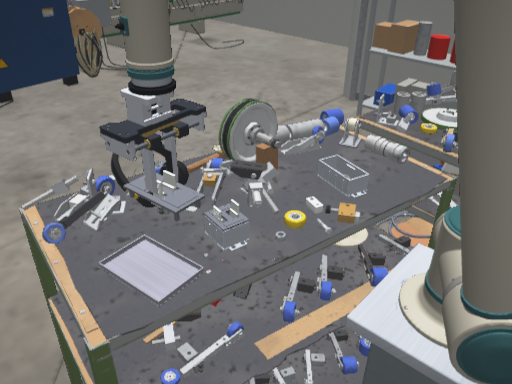

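```bash
python3 - <<'E'
from h import *
import pickle;k=pickle.load(open("k2.pkl","rb"))
a,b=[ray(k,c,.016)[:2] for c in [(195,8),(317,6)]]
print(a,b,np.linalg.norm(a-b)); e=(a-b)/np.linalg.norm(a-b); n=np.array([-e[1],e[0]])
print("yaw",np.degrees(np.arctan2(*(-n)[::-1])), (a+b)/2+n*.095)
print(proj(k,[[.531,.335,.003]]))
E
```

```text
[0.62147285 0.40654683] [0.63215997 0.27765953] 0.12932961671672608
yaw 4.7400246737218845 [0.53214132 0.33425289]
[[256.24489012 100.19888272]]
```

```bash
python3 - <<'E'
from h import *
c=np.array([.532,.334]);o=down(np.radians(4.7-90))
r.move_to([*c,.13],o)
r.move_l([*c,.066],vel=.08)
print(telemetry.current_wrist_force(),telemetry.current_ee_pos())
print(r.move_l([*c,.053],vel=.02,guard=5))
print(telemetry.current_wrist_force(),telemetry.current_ee_pos(),telemetry.current_opening(),telemetry.current_t())
im=vision.snapshot("wrist");cv2.imwrite("pics/g_wrist.png",im[:,:,::-1])
im=vision.snapshot("scene");cv2.imwrite("pics/g_scene.png",cv2.resize(im[160:320,50:250,::-1],None,fx=3.5,fy=3.5))
E
```

```text
[ 0.52105934 -0.14464637 -1.52577838] [0.5324505  0.33425244 0.06646829]
True
[-0.3213662  -0.37350947  4.84002876] [0.5321048 0.3340284 0.0570836] 0.03729951731547674 11.6917
```

View pics/g_wrist.png

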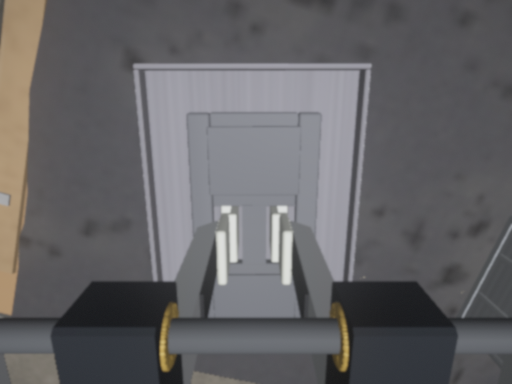

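View pics/g_scene.png

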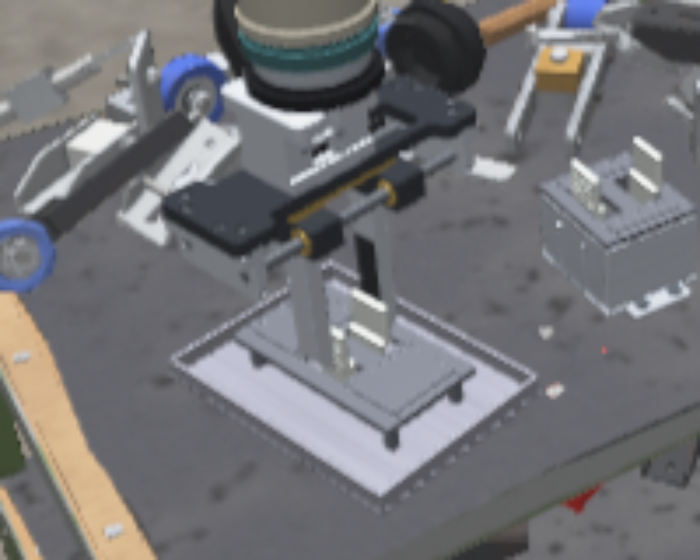

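The cover is centred in the tray with its legs on the floor: contact came at TCP z = 0.0571, and I expected 0.057. I'll release it and back straight up.

```bash
python3 - <<'E'
from h import *
gripper_to(.085,20);print(telemetry.current_opening(),telemetry.current_wrist_force())
p=np.array(telemetry.current_ee_pos())
print(r.move_l([p[0],p[1],.15],vel=.12))
r.move_to([.42,.2,.28],down(np.radians(-86)))
r.hold(.3)
im=vision.snapshot("top");cv2.imwrite("pics/h_top.png",im[:,:,::-1]);k=vision.get_calibration("top")
for t,z in(("long_cover_grip",.035),("short_cover_grip",.061)):
  print([(d["at"],d["score"]) for d in models.mark_of(t,"top")][:2],[rect(d["pixels"],k,z) for d in models.regions_of(t,"top")[:1]])
im=vision.snapshot("scene");cv2.imwrite("pics/h_scene.png",cv2.resize(im[160:320,50:250,::-1],None,fx=3.5,fy=3.5))
im=vision.snapshot("wrist");cv2.imwrite("pics/h_wrist.png",im[:,:,::-1])
print(telemetry.current_t(),telemetry.current_wrist_force())
E
```

```text
0.0848097990992534 [0.01305547 0.7582929  0.20935177]
False
[([0.5277, 0.3357, 0.043], 0.78), ([0.532, 0.3351, 0.005], 0.22)] [array([541.2, 332.5, 118.7,  71.4,   3.8])]
[([0.4977, 0.1404, 0.0776], 0.55)] [array([499.1, 138.1,  84.7,  72.1, -11.8])]
15.125 [ 0.36266512 -1.46004057 -0.31417583]
```

View pics/h_scene.png

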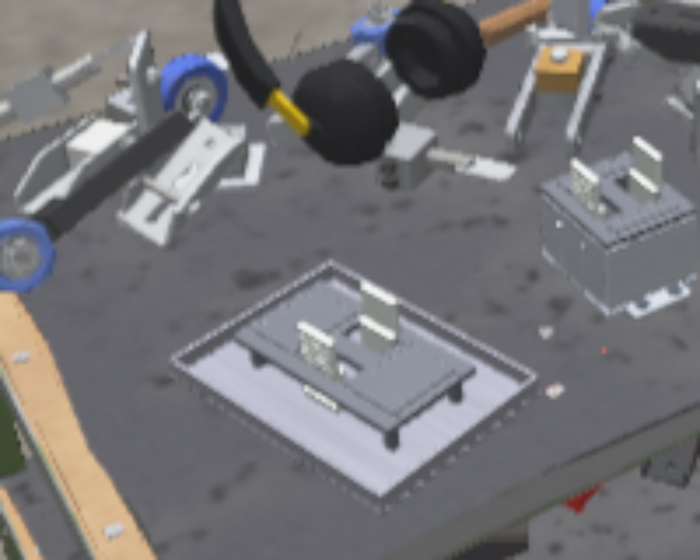

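View pics/h_top.png

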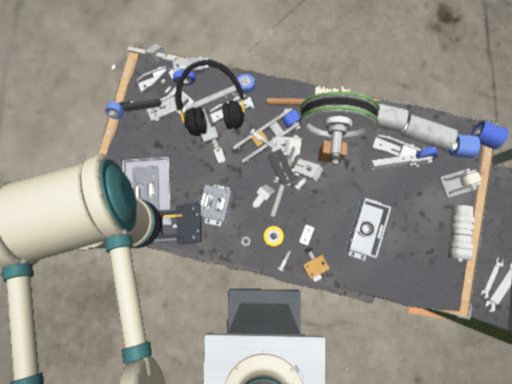

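```bash
python3 - <<'E'
from h import *
r.sign_off();print(telemetry.current_t())
E
```

```text
the job is handed in; nothing more can be done
the job is handed in; nothing more can be done
```

The long box's cover is off and standing in the steel tray, and I handed the job in at about 15 s of the 37 s allowed. I squeezed the two tabs to their stop (37 mm opening), lifted the cover straight up, and set it down lengthwise, tabs up. Then I let go and moved the arm clear.

**Last checks:**
- **Placement:** The touch-down height was 57.1 mm, against an expected 57 mm, which fits the cover standing on its four legs. The scene picture shows it flat, centred and inside the tray walls. The network puts its tab point at (0.528, 0.336, 0.043), within about 4 mm of where I aimed.
- **Boxes:** The top picture shows the long box open. The short box's cover is still clipped on and hasn't moved.
- **Forces:** Every wrist force I read was under 5 N. I only read it at the ends of moves, so I don't have the peak.
- **One disagreement:** The top camera's outline of the placed cover came out 119 mm long instead of 140 mm. The arm was hiding part of the cover in that picture, so I didn't rely on that figure.

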